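# Push the offcut crate up the ramp and seat it behind the lip

### The arm

A 6-joint arm with a two-finger parallel gripper is mounted at the origin on a cart in front of the work surface, level with it; the furniture and walls round the work are solid. World frame = base frame: x ahead of the robot, y to its left, z up, the work surface at z = 0. Lengths are in mm, angles in rad, forces in N, time in s.
With the tool pointing down it reaches from about 275 to 750 mm from the base axis. Payload 10.2 kg.
Tool frame: the origin (TCP) lies midway between the tips of the shut fingers; the grasp point (between the pads) lies 19 mm behind it (ctrl.tcp_to_grasp is the z of the grasp point in the tool frame, in mm); z points along the fingers, y is the direction in which the jaws open and shut (so a half turn about z gives the same grasp; the last joint's range is limited). The gripper opens to 85 mm and grips with 20 to 120 N. Pads are 22 mm wide; open, the fingers measure 114 mm over their backs; the gripper's body (76 mm by 85 mm) begins 54 mm behind the grasp point. The pads swing forward as they close: fully open they stand 13 mm farther back than shut.
Start: joints at [-0.223, 0.313, 1.498, -0, 1.331, -0.223], TCP at [525.006, -0.013, 231.294] pointing down, gripper open.
Joint ranges: [-2.94, 2.94], [-0.97, 2.17], [0.19, 2.56], [-1.23, 4.37], [0.02, 3.11], [-2.88, 2.88]. Speed limits (rad/s): [2.39, 2.39, 3.01, 3.14, 3.14, 3.14].

### API

Orientations are given as a unit quaternion [w, x, y, z].
In Python, from rig import sensors, capture, order, ctrl gives the robot as it stands. The module is installed in compiled form; this text tells all that it offers.
- The arm moves only by the tool play_rows, never from a script. Its argument "deltas" is a list of rows, each a list of 7 numbers: the shift along the world's x, y, z in units of 40 mm (1.0 is 40 mm), then the turn, a rotation vector about the world's x, y, z in units of 6 degrees (1.0 is 6 degrees), then the opening, from -1 (shut) to 1 (fully open). A call has 1 to 8 rows; each row shifts and turns the commanded pose from where the row before left it; what a row does not reach is not made up. A row lasts 1/12 s, in which the tool goes at most 41.7 mm and 7.16 degrees, less where a joint would pass 70% of its speed; a pose out of reach is approached as far as the arm can. A call is refused whole if a number of a shift passes 1 or a number of a turn 1, either way. A call with a gripper value outside its range is refused whole. The fingers move at their own pace and stop on an object; "squeeze" is the grip in N (left out, the last holds). Time passes only in rows, so rows that do not move let the fingers close. It gives the time, the measured TCP pose, the force and the opening at its end, in the units of the state.
- sensors.sense(): the state, without advancing time (a new reading comes with each control period).
- capture(name): name is "scene" or "side" or "wrist"; returns a dict with "pixels" (384x512x3 uint8, red, green, blue), "z_map" (384x512 float32, mm along the optical axis (not along the pixel's ray), 0 where there is no reading), "fx", "fy", "cx", "cy" (pixels), "eye" and "rotation" of the camera in the world; the wrist camera has in their place "tool_from_camera" (4x4, takes a point from camera to tool coordinates, whose origin is the TCP and whose axes are the flange's). Camera axes: x right, y down, z forward; pixel columns grow to the right and rows downward; lengths in mm; the calibration is good to about 2 mm. A picture is of the moment at which its call begins: read the wrist's pose just before it.
- order.finish_job(): hands the job in, once; it reports no verdict.
The state is a dict: "time_s": time; "joints": joint angles; "dq": joint speeds; "tau": joint torques, N m; "eef_pos": TCP position; "ee_rot": TCP orientation; "force": force on the tool from outside, world axes, zero at the start; "wrist_torque": the same for the moment, N m; "grip_width": opening from 0.0 (shut) to 1.0 (fully open).
Only numpy, scipy, OpenCV 4.12 (cv2) and the standard library are available. Lean on these libraries where they do the work, as an engineer would, in place of code of your own. Each camera call takes 0.05 s, during which the arm holds its last target. There are 200 camera calls.

### The job

Line up the small open wooden crate with the mouth of the ramp and push it up the slope, without lifting it, until its back edge drops behind the lip at the top and it sits flat on the landing. The crate is lightly built, so push gently: never with more than about 20 newtons, and do not ram it against the end stop. Leave it there, let go, and do not disturb the jar, the offcut block and the sanding block beside the ramp.

Things in the scene. Friction and masses are not known exactly. Their poses are not given: they have to be found in the camera images.
- crate: Loose open-topped wooden crate: 120 mm long (x; +x is its front, which goes up first), 100 wide (y), 62 high, walls 8 mm; 0.4 to 0.75 kg with the offcut fixed inside. Too wide to grip across. Origin: centre of the underside, z up. It starts flat on the bench 100 to 160 mm (front edge) before the toe of the ramp, up to 22 mm off line and 0.2 rad askew; friction on the bench about 0.6.
- crate_back (a point): Middle of the lower back edge of the crate, at x = -60 mm, y = 0, z = 0 in its frame.
- crate_front (a point): Middle of the lower front edge of the crate, at x = +60 mm, y = 0, z = 0 in its frame.
- ramp: Fixed plywood ramp with side rails. Origin: middle of its toe, on the bench; x points level in the direction of climb, y to the left, z up. The deck rises from z = 0 at x = 0 at 13 degrees and ends at x = 140 mm. Rails 12 mm thick, tops 48 mm above the bench, leave a channel 112 mm wide. The faces are waxed, friction about 0.15: a crate let go on the slope slides back down.
- ramp_mouth (a point): Middle of the ramp's flared mouth, at x = -72 mm, y = 0, z = 0 in the ramp's frame. The rails flare there to an opening about 175 mm wide, narrowing to 112 mm at x = 0; the flares are 36 mm high.
- ramp_top (a point): Middle of the upper end of the ramp's deck, at x = 140 mm, y = 0, z = 32 mm in the ramp's frame. Beyond it stands the separate fixed landing: a short slope up to the lip, a strip 10 mm thick along x, its top 36 mm above the bench, then a level waxed floor 31 mm above the bench and 126 mm long, up to a rigid end stop 78 mm high; side rails 116 mm apart, tops 57 mm above the bench.
- lip_zone (a point): Point at x = 175 mm, y = 0, z = 36 mm in the ramp's frame: the mean place of the lip's front edge. The true place differs by up to 15 mm along x every time and is not measured, so feel or see it. The crate tips level over the lip; when its back edge has passed the lip it drops 5 mm onto the floor, and at most 6 mm farther on its front meets the rigid end stop.
- screw_jar: Loose jar of screws with a red lid, diameter 66 mm, height 86 mm; stands near the ramp on its far side. Origin: centre of the underside. Leave it alone.
- offcut_block: Loose hardwood offcut block 110x60x50 mm; lies on the robot's side of the landing. Origin: centre of the underside. Leave it alone.
- sanding_block: Loose sanding block 64x115x36 mm on the robot's side of the ramp. Origin: centre of the underside. Leave it alone.

How it is judged:
By the outcome, as a careful person would: the job done as asked, in the order asked, and still so for the second after the job is handed in, with the robot touching nothing.
It also fails if it takes over 72 s, if anything falls off the work surface, if the arm or the gripper's body presses on something with over 40 N, if the wrist force passes 120 N, or if a joint passes its speed limit or range.

## Working session

There is one attempt and no reset: what is moved stays moved. The work goes in short steps, Python scripts to look and compute and a tool call to move; the robot and the scene stay as the last step left them, time stands still between calls to the robot, and variables do not carry over. Pictures are saved under pics/ and viewed, about 8 in all and at most 12, crops included, and the job is handed in when it is done.

Besides the shell and the picture viewer there is one more tool, called after "Call:" as name(argument=value, ...) on one line, values as JSON. play_rows: Moves the arm, as the interface text tells. Its arguments: {"type":"object","properties":{"deltas":{"type":"array","items":{"type":"array","items":{"type":"number"}}},"squeeze":{"type":"number"}},"required":["deltas"]}

```bash
mkdir -p pics
cat > h.py <<'E'
import numpy as np, cv2
from rig import sensors, capture, order, ctrl
def snap(name,fn):
    s=sensors.sense(); c=capture(name)
    cv2.imwrite('pics/'+fn+'.png',c['pixels'][:,:,::-1]); 
    if 'eye' in c: R=np.array(c['rotation']).reshape(3,3); t=np.array(c['eye'])
    else:
        from scipy.spatial.transform import Rotation as Ro
        q=s['ee_rot']; Rt=Ro.from_quat([q[1],q[2],q[3],q[0]]).as_matrix(); T=np.array(c['tool_from_camera'])
        R=Rt@T[:3,:3]; t=Rt@T[:3,3]+np.array(s['eef_pos'])
    K=[c[k] for k in('fx','fy','cx','cy')]
    np.savez('pics/'+fn,z=c['z_map'],R=R,t=t,K=K,px=c['pixels']); return cloud(fn)
def cloud(fn):
    d=np.load('pics/'+fn+'.npz'); z=d['z']; fx,fy,cx,cy=d['K']
    v,u=np.mgrid[:z.shape[0],:z.shape[1]]
    P=np.stack([(u-cx)/fx*z,(v-cy)/fy*z,z],-1)@d['R'].T+d['t']; P[z==0]=np.nan; return P
E
python3 - <<'E'
from h import *
s=sensors.sense(); print(s['eef_pos'],s['ee_rot'],s['force'],s['time_s'])
for n in('scene','side'):
    snap(n,n+'0'); d=np.load(f'pics/{n}0.npz'); print(d['t'],d['R'].round(3).tolist(),d['K'])
a=[cv2.imread(f'pics/{n}0.png') for n in('scene','side')]
cv2.imwrite('pics/both.png',cv2.resize(np.vstack(a),(0,0),fx=.78,fy=.78));
E
```

```text
[5.24739730e+02 5.79119693e-02 2.30728753e+02] [-5.66410604e-04  7.07093442e-01  7.07119804e-01 -3.55309107e-04] [ 0.96706036  0.32271493 -0.20515206] 0.0Traceback (most recent call last):
  File "<stdin>", line 4, in <module>
  File "h.py", line 6, in snap
    if 'eye' in c: R=np.array(c['rotation']).reshape(3,3); t=np.array(c['eye'])
                     ~~~~~~~~~~~~~~~~~~~~~~~~~~~~~~~^^^^^
ValueError: cannot reshape array of size 4 into shape (3,3)
```

Rotation is a quaternion.

```bash
python3 - <<'E'
s=open('h.py').read()
s=s.replace("R=np.array(c['rotation']).reshape(3,3)","R=qm(c['rotation'])").replace("        from scipy.spatial.transform import Rotation as Ro\n        q=s['ee_rot']; Rt=Ro.from_quat([q[1],q[2],q[3],q[0]]).as_matrix(); T=","        Rt=qm(s['ee_rot']); T=")
s=s.replace("def snap","from scipy.spatial.transform import Rotation as Ro\ndef qm(q): return Ro.from_quat([q[1],q[2],q[3],q[0]]).as_matrix()\ndef snap",1)
open('h.py','w').write(s)
E
python3 - <<'E'
from h import *
for n in('scene','side'):
    P=snap(n,n+'0'); d=np.load(f'pics/{n}0.npz'); print(d['t'],d['R'].round(3).tolist(),d['K'])
    print([P[v,u].round(0).tolist() for v in(150,250,350) for u in(100,250,400)])
a=[cv2.imread(f'pics/{n}0.png') for n in('scene','side')]
cv2.imwrite('pics/both.png',cv2.resize(np.vstack(a),(0,0),fx=.78,fy=.78));
E
```

```text
[ -49.27913815 -794.00816079  515.70899025] [[0.813, -0.246, 0.528], [-0.582, -0.341, 0.738], [-0.001, -0.907, -0.421]] [474.51208925 474.51208925 260.91082604 192.65172063]
[[756.0, 2045.0, -479.0], [747.0, 378.0, 8.0], [864.0, -101.0, 123.0], [456.0, 1237.0, -688.0], [373.0, -169.0, 49.0], [642.0, -300.0, 18.0], [90.0, -120.0, -75.0], [256.0, -338.0, 0.0], [440.0, -470.0, 0.0]]
[ 105.34526334 -603.94772606  514.5605392 ] [[0.818, -0.295, 0.493], [-0.575, -0.423, 0.701], [0.002, -0.857, -0.515]] [386.06909782 386.06909782 256.78184512 186.60234005]
[[485.0, 1351.0, -358.0], [710.0, 292.0, -4.0], [875.0, -112.0, 110.0], [348.0, 1259.0, -901.0], [442.0, -103.0, 2.0], [659.0, -295.0, 30.0], [127.0, -160.0, -2.0], [313.0, -292.0, 0.0], [480.0, -432.0, 26.0]]
```

View pics/both.png

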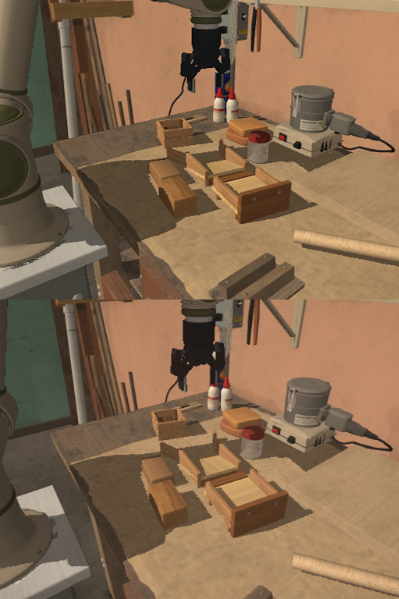

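The ramp climbs roughly toward −y, with the crate behind it at +y. I'll rectify both views into a top-down map.

```bash
cat > top.py <<'E'
from h import *
def top(fns,x0,x1,y0,y1,s,out):
    W,H=int((x1-x0)*s),int((y1-y0)*s); hm=np.full((H,W),-99.); im=np.zeros((H,W,3),np.uint8)
    for f in fns:
        d=np.load(f'pics/{f}.npz'); k=3
        P=cv2.resize(cloud(f).astype(np.float32),None,fx=k,fy=k,interpolation=cv2.INTER_NEAREST) if 0 else cloud(f)
        C=d['px'].reshape(-1,3); P=P.reshape(-1,3)
        ok=np.isfinite(P[:,0])&(P[:,2]>-15)&(P[:,2]<130)
        for p,c in zip(P[ok],C[ok]):
            u=int((p[0]-x0)*s); v=int((y1-p[1])*s)
            if 1<=u<W-1 and 1<=v<H-1 and p[2]>hm[v,u]:
                hm[v-1:v+2,u-1:u+2]=np.maximum(hm[v-1:v+2,u-1:u+2],p[2]); im[v-1:v+2,u-1:u+2]=c
    hc=cv2.applyColorMap(np.clip((hm+5)*2.6,0,255).astype(np.uint8),cv2.COLORMAP_TURBO); hc[hm<-50]=0
    o=np.hstack([im[:,:,::-1],hc]).copy()
    for w in (0,W):
        for x in range(int(x0),int(x1),50): cv2.putText(o,str(x),(w+int((x-x0)*s),10),0,.32,(255,255,255)); cv2.line(o,(w+int((x-x0)*s),12),(w+int((x-x0)*s),H),(90,90,90),1)
        for y in range(int(y0),int(y1),50): cv2.putText(o,str(y),(w,int((y1-y)*s)),0,.32,(255,255,255)); cv2.line(o,(w+25,int((y1-y)*s)),(w+W,int((y1-y)*s)),(90,90,90),1)
    cv2.imwrite(f'pics/{out}.png',o)
E
python3 - <<'E'
from top import *
top(['scene0','side0'],350,750,-400,250,.92,'top0')
E
```

```text
(no output)
```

View pics/top0.png

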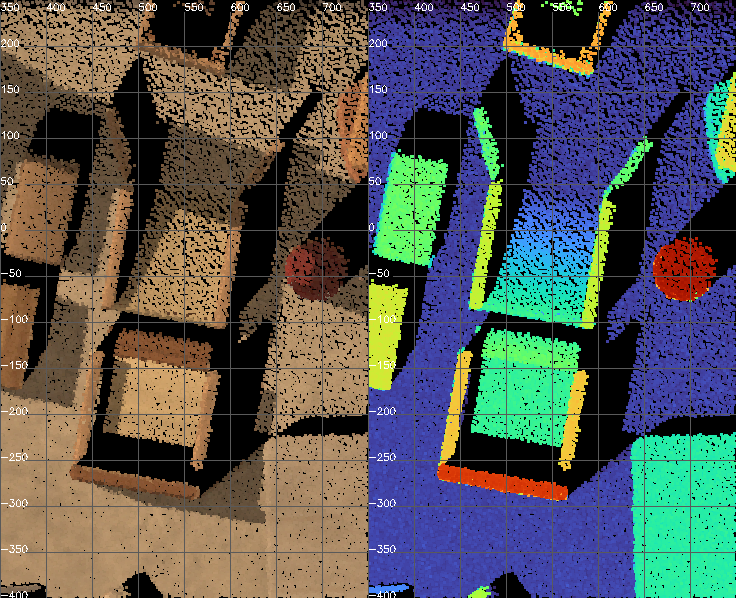

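Run:
```python
from top import *
P=np.vstack([cloud(f).reshape(-1,3) for f in('scene0','side0')]); P=P[np.isfinite(P[:,0])]
def sel(x0,x1,y0,y1,z0,z1): return P[(P[:,0]>x0)&(P[:,0]<x1)&(P[:,1]>y0)&(P[:,1]<y1)&(P[:,2]>z0)&(P[:,2]<z1)]
print('bench z',np.median(sel(400,500,-400,-320,-20,20)[:,2]))
for f in('scene0','side0'):
    Q=cloud(f).reshape(-1,3); 
    for nm,b in(('railR',(455,500,-80,40,45,51)),('railL',(575,620,-95,35,45,51)),('stop',(430,580,-300,-240,73,82)),('crate',(420,680,140,360,57,66))):
        m=(Q[:,0]>b[0])&(Q[:,0]<b[1])&(Q[:,1]>b[2])&(Q[:,1]<b[3])&(Q[:,2]>b[4])&(Q[:,2]<b[5]); q=Q[m].astype(np.float32)
        print(f,nm,m.sum(),cv2.minAreaRect(q[:,:2]), q[:,2].mean())
top(['scene0','side0'],430,780,130,400,1.1,'top1')
```

```text
bench z 0.6894638152643893Traceback (most recent call last):
  File "<stdin>", line 9, in <module>
cv2.error: OpenCV(4.12.0) /io/opencv/modules/imgproc/src/convhull.cpp:143: error: (-215:Assertion failed) total >= 0 && (depth == CV_32F || depth == CV_32S) in function 'convexHull'
```

Run:
```python
from top import *
for f in('scene0','side0'):
    Q=cloud(f).reshape(-1,3); 
    for nm,b in(('railR',(455,500,-80,40,45,51)),('railL',(575,620,-95,35,45,51)),('stop',(430,580,-300,-240,73,82)),('crate',(420,680,140,360,57,66))):
        m=(Q[:,0]>b[0])&(Q[:,0]<b[1])&(Q[:,1]>b[2])&(Q[:,1]<b[3])&(Q[:,2]>b[4])&(Q[:,2]<b[5]); q=np.ascontiguousarray(Q[m],np.float32)
        print(f,nm,m.sum(),cv2.minAreaRect(np.ascontiguousarray(q[:,:2])), q[:,2].mean())
top(['scene0','side0'],430,780,130,400,1.1,'top1')
```

```text
scene0 railR 147 ((478.05291748046875, -19.954639434814453), (122.19149017333984, 13.508389472961426), 79.78866577148438) 47.356846
scene0 railL 139 ((601.333251953125, -32.855289459228516), (126.2060317993164, 12.576404571533203), 79.75901794433594) 47.32416
scene0 stop 418 ((497.33636474609375, -274.80706787109375), (17.251663208007812, 137.95016479492188), 80.05952453613281) 76.92816
scene0 crate 255 ((562.6543579101562, 241.8284454345703), (126.32550048828125, 99.72477722167969), 72.64701843261719) 60.249977
side0 railR 194 ((477.2762756347656, -19.79446029663086), (120.70203399658203, 13.541252136230469), 80.35181427001953) 48.529015
side0 railL 180 ((600.61181640625, -32.003517150878906), (128.6597442626953, 12.609838485717773), 80.08905029296875) 48.524708
side0 stop 599 ((497.46588134765625, -274.6018371582031), (15.715417861938477, 137.908447265625), 80.4214096069336) 78.08704
side0 crate 308 ((561.6138916015625, 242.15695190429688), (123.93547058105469, 99.36756134033203), 72.58901977539062) 60.98201
```

View pics/top1.png

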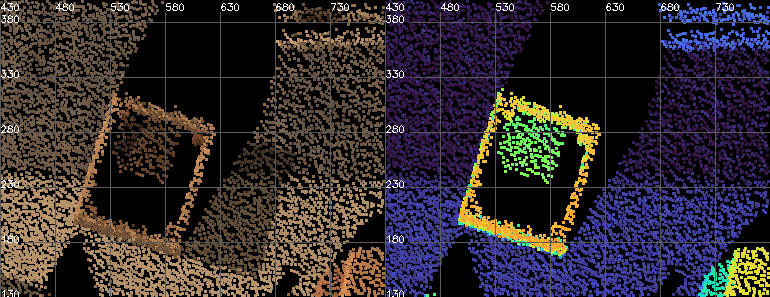

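```bash
cat > fit.py <<'E'
from h import *
# ramp axis fit: rails midpoints & stop
th=np.deg2rad(-99.9)
d=np.array([np.cos(th),np.sin(th)]); l=np.array([-d[1],d[0]])
def crate(fn,box=(420,680,60,360),zr=(57,66)):
    Q=cloud(fn).reshape(-1,3); b=box
    m=(Q[:,0]>b[0])&(Q[:,0]<b[1])&(Q[:,1]>b[2])&(Q[:,1]<b[3])&(Q[:,2]>zr[0])&(Q[:,2]<zr[1])
    return cv2.minAreaRect(np.ascontiguousarray(Q[m][:,:2],np.float32))
E
python3 - <<'E'
from fit import *
for f in('scene0','side0'):
    Q=cloud(f).reshape(-1,3); Q=Q[np.isfinite(Q[:,0])]
    o=np.array([539.,-26.3]); a=(Q[:,:2]-o)@d; b=(Q[:,:2]-o)@l; z=Q[:,2]
    for nm,s in(('R',-1),('L',1)):
        m=(abs(b*s-62)<10)&(z>44)&(z<52)&(a>-110)&(a<90); p=np.polyfit(a[m],b[m],1); print(f,nm,m.sum(),'ang',np.degrees(p[0]),'b0',p[1],'a rng',np.percentile(a[m],[1,99]),'b pct',np.percentile(b[m]-p[0]*a[m],[2,98]))
        m=(abs(b*s-64)<10)&(z>53)&(z<60)&(a>90)&(a<240); 
        if m.sum()>20: p=np.polyfit(a[m],b[m],1); print('  landing',nm,m.sum(),np.degrees(p[0]),p[1],np.percentile(a[m],[1,99]),np.percentile(b[m],[2,98]))
    m=(abs(b)<70)&(z>74)&(z<82)&(a>200)&(a<300); p=np.polyfit(b[m],a[m],1); print(' stop a rng',np.percentile(a[m],[1,2,5,95,98,99]),'tilt',np.degrees(p[0]),'b',np.percentile(b[m],[1,99]))
    m=(abs(b)<40)&(z<60)
    print([(int(x),round(float(np.median(z[m&(abs(a-x)<2.5)])),1)) for x in range(-70,235,5) if (m&(abs(a-x)<2.5)).sum()>3])
E
```

```text
scene0 R 181 ang 0.12103505836360867 b0 -61.95870862557451 a rng [-65.99482274  68.08448447] b pct [-67.32627505 -55.29050972]
  landing R 236 -0.3586556936099712 -62.6500090491516 [120.54064331 238.19991774] [-68.90526683 -56.89605287]
scene0 L 164 ang -0.1471404157802987 b0 61.767906763975965 a rng [-66.75941677  68.92237331] b pct [56.51269345 68.55344163]
  landing L 169 -0.13953374502295574 64.40935165472402 [119.74774042 213.96360821] [58.63576325 71.26269773]
 stop a rng [243.99547935 244.37304931 245.27956589 258.20796765 258.67803969
 259.06621777] tilt -0.1577185898031869 b [-67.26434481  67.62911618]
[(-70, 0.5), (-65, 2.2), (-60, 3.4), (-55, 4.2), (-50, 5.4), (-45, 6.3), (-40, 7.8), (-35, 8.8), (-30, 9.8), (-25, 11.2), (-20, 12.4), (-15, 13.6), (-10, 14.3), (-5, 16.0), (0, 16.7), (5, 17.7), (10, 19.5), (15, 20.5), (20, 21.5), (25, 22.7), (30, 23.9), (35, 24.9), (40, 26.0), (45, 27.3), (50, 28.3), (55, 29.6), (60, 30.1), (65, 27.6), (70, 27.7), (90, 31.8), (95, 33.2), (100, 33.8), (105, 35.2), (110, 35.3), (115, 34.3), (120, 31.6), (125, 30.9), (130, 30.9), (135, 30.8), (1
[... 697 characters left out ...]
33904474 b [-68.29797449  68.45679184]
[(-70, 1.7), (-65, 3.0), (-60, 3.8), (-55, 5.2), (-50, 6.2), (-45, 7.7), (-40, 8.3), (-35, 9.6), (-30, 11.2), (-25, 12.0), (-20, 13.2), (-15, 14.3), (-10, 15.5), (-5, 16.8), (0, 18.0), (5, 19.0), (10, 20.2), (15, 21.2), (20, 22.5), (25, 23.6), (30, 24.7), (35, 25.9), (40, 27.2), (45, 28.2), (50, 29.4), (55, 30.3), (60, 31.8), (65, 18.6), (70, 28.2), (90, 33.1), (95, 34.1), (100, 35.3), (105, 36.6), (110, 37.0), (115, 37.1), (120, 33.0), (125, 31.9), (130, 31.9), (135, 32.0), (140, 32.2), (145, 32.0), (150, 32.1), (155, 32.1), (160, 32.0), (165, 32.0), (170, 31.9), (175, 32.1), (180, 32.1), (185, 32.0), (190, 32.0), (195, 32.0), (200, 32.1), (205, 32.7)]
```

Poses found: in a ramp-aligned frame (heading −99.9°, axis through (539,−26)), the toe is at a≈−70, the lip spans a≈108–118, and the stop face is at 244.5. The crate centre is at a=−268, 23 mm right of the axis and turned −7.5°. I'll nudge it sideways first.

Call:
play_rows(deltas=[[-0.2, 0.77, 0, 0, 0, -0.2, -1], [-0.2, 0.77, 0, 0, 0, -0.2, -1], [-0.2, 0.77, 0, 0, 0, -0.2, -1], [-0.2, 0.77, 0, 0, 0, -0.2, -1], [-0.2, 0.77, 0, 0, 0, -0.2, -1], [-0.2, 0.77, 0, 0, 0, -0.2, -1], [-0.2, 0.77, 0, 0, 0, -0.2, -1], [-0.2, 0.77, 0, 0, 0, -0.25, -1]])

```text
time_s: 0.82
eef_pos: [460.3, 247.8, 231.2]
ee_rot: [-0.0, 0.766, 0.643, -0.0]
force: [0.6, -0.5, -0.6]
grip_width: -0.001
```

Call:
play_rows(deltas=[[0, 0, -1, 0, 0, 0, -1], [0, 0, -1, 0, 0, 0, -1], [0, 0, -1, 0, 0, 0, -1], [0, 0, -1, 0, 0, 0, -1], [0, 0, -1, 0, 0, 0, -1], [0, 0, -0.4, 0, 0, 0, -1], [0, 0, 0, 0, 0, 0, -1]])

```text
time_s: 1.4
eef_pos: [458.6, 245.6, 11.5]
ee_rot: [-0.002, 0.766, 0.643, -0.004]
force: [-0.5, 0.7, -0.4]
grip_width: -0.001
```

Call:
play_rows(deltas=[[0.15, -0.026, 0.05, 0, 0, 0, -1], [0.15, -0.026, 0, 0, 0, 0, -1], [0.15, -0.026, 0, 0, 0, 0, -1], [0.15, -0.026, 0, 0, 0, 0, -1], [0.15, -0.026, 0, 0, 0, 0, -1], [0.1, -0.017, 0, 0, 0, 0, -1], [0, 0, 0, 0, 0, 0, -1]])

```text
time_s: 1.98
eef_pos: [496.0, 240.4, 18.4]
ee_rot: [0.0, 0.766, 0.643, 0.0]
force: [-3.7, -0.7, 7.4]
grip_width: -0.001
```

Call:
play_rows(deltas=[[0.06, -0.01, 0, 0, 0, 0, -1], [0.06, -0.01, 0, 0, 0, 0, -1], [0.06, -0.01, 0, 0, 0, 0, -1], [0.06, -0.01, 0, 0, 0, 0, -1], [0, 0, 0, 0, 0, 0, -1]])

```text
time_s: 2.4
eef_pos: [505.0, 239.1, 18.5]
ee_rot: [-0.0, 0.765, 0.643, 0.0]
force: [-5.6, 0.5, 7.9]
grip_width: 0.001
```

```bash
cat >> fit.py <<'E'
o=np.array([539.,-26.3])
def rep(tag,box=(420,680,60,360),zr=(57,66),crop=None):
    s=sensors.sense(); e=np.array(s['eef_pos']); print('t',s['time_s'],'eef',e.round(1),'a,b',((e[:2]-o)@d).round(1),((e[:2]-o)@l).round(1),'F',np.round(s['force'],1))
    for n in('scene','side'):
        snap(n,n+tag); r=crate(n+tag,box,zr); c=np.array(r[0])-o; print(n,'a,b',(c@d).round(1),(c@l).round(1),'size',np.round(r[1],1),'ang',round(r[2],1))
    return s
E
python3 -c "
from fit import *
rep('1')"
```

```text
t 2.4 eef [505.  239.1  18.5] a,b -255.6 -79.1 F [-5.6  0.5  7.9]
scene a,b -273.0 -31.1 size [124.3 151.3] ang 76.6
side a,b -272.8 -31.0 size [121.  149.3] ang 78.2
```

```bash
python3 -c "
import cv2
a=cv2.imread('pics/side1.png')[80:260,150:350]; b=cv2.imread('pics/scene1.png')[80:260,170:370]
import numpy as np
cv2.imwrite('pics/c1.png',cv2.resize(np.hstack([a,b]),(800,360),interpolation=cv2.INTER_CUBIC))"
```

```text
(no output)
```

View pics/c1.png

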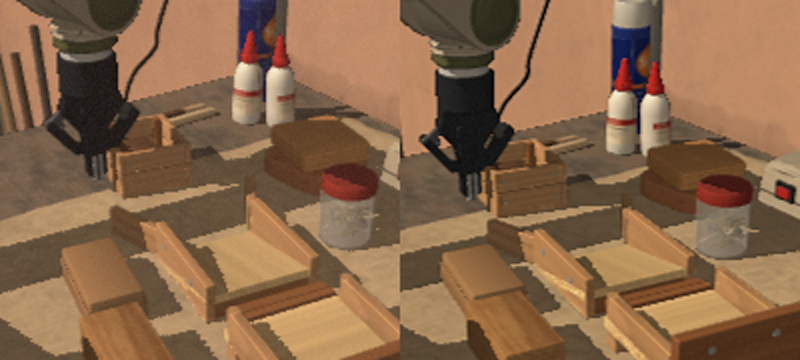

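A finger knuckle is pressing on the crate's rim. I'll back off, raise the tool, and push higher.

Call:
play_rows(deltas=[[-0.2, 0.034, 0, 0, 0, 0, -1], [-0.3, 0.052, 0, 0, 0, 0, -1], [0, 0, 0.6, 0, 0, 0, -1], [0.25, -0.043, 0, 0, 0, 0, -1], [0.15, -0.026, 0, 0, 0, 0, -1], [0, 0, 0, 0, 0, 0, -1]])

```text
time_s: 3.0
eef_pos: [501.7, 239.3, 41.4]
ee_rot: [0.0, 0.766, 0.643, 0.0]
force: [0.2, -0.4, 0.3]
grip_width: -0.001
```

Call:
play_rows(deltas=[[0.08, -0.014, 0, 0, 0, 0, -1], [0.08, -0.014, 0, 0, 0, 0, -1], [0.08, -0.014, 0, 0, 0, 0, -1], [0.08, -0.014, 0, 0, 0, 0, -1], [0, 0, 0, 0, 0, 0, -1]])

```text
time_s: 3.42
eef_pos: [513.7, 237.2, 41.0]
ee_rot: [-0.0, 0.766, 0.643, -0.0]
force: [-0.2, 0.3, 0.2]
grip_width: -0.004
```

```bash
sed -i 's/    return cv2.minAreaRect(np.ascont.*/    q=np.ascontiguousarray(Q[m][:,:2],np.float32); e=np.array(sensors.sense()["eef_pos"])[:2]; k=(abs((q-e)@l)<16)\&(abs((q-e)@d)<14) if EX else np.zeros(len(q),bool); return cv2.minAreaRect(q[~k])/; 1a EX=True' fit.py; python3 -c "
from fit import *
rep('2')"
```

```text
t 3.4167 eef [513.7 237.2  41. ] a,b -255.2 -70.3 F [-0.2  0.3  0.2]
scene a,b -272.3 -5.9 size [125.7 101.3] ang 77.3
side a,b -273.1 -12.0 size [124.3 112.3] ang 77.0
```

Call:
play_rows(deltas=[[0.08, -0.014, 0, 0, 0, 0, -1], [0.08, -0.014, 0, 0, 0, 0, -1], [0.08, -0.014, 0, 0, 0, 0, -1], [0.06, -0.01, 0, 0, 0, 0, -1], [0, 0, 0, 0, 0, 0, -1]])

```text
time_s: 3.93
eef_pos: [525.9, 235.2, 41.3]
ee_rot: [0.0, 0.766, 0.643, 0.0]
force: [-1.9, -1.4, 0.9]
grip_width: -0.001
```

```bash
python3 -c "
from fit import *
rep('3')"
```

```text
t 3.9333 eef [525.9 235.2  41.3] a,b -255.3 -57.8 F [-1.9 -1.4  0.9]
scene a,b -275.6 6.4 size [123.3 100.2] ang 80.3
side a,b -276.3 3.6 size [121.7  99.6] ang 81.2
```

Call:
play_rows(deltas=[[-0.394, 0.069, 0, 0, 0, 0, -1], [0, 0, 1, 0, 0, 0, 0.4], [0, 0, 1, 0, 0, 0, 0.4], [0.61, 0.6, 0, 0, 0, 0, 0.4], [0.61, 0.6, 0, 0, 0, 0, 0.4], [0.61, 0.6, 0, 0, 0, 0, 0.4], [0.61, 0.6, 0, 0, 0, 0, 0.4], [0, 0, 0, 0, 0, 0, 0.4]])

```text
time_s: 4.7
eef_pos: [610.1, 337.2, 119.8]
ee_rot: [0.0, 0.765, 0.644, 0.001]
force: [-0.6, -1.4, -0.4]
grip_width: 0.704
```

```bash
python3 -c "
from fit import *
rep('4')"
```

```text
t 4.7 eef [610.1 337.2 119.8] a,b -370.3 7.5 F [-0.6 -1.4 -0.4]
scene a,b -276.7 5.3 size [125.1 101. ] ang 81.1
side a,b -275.3 4.2 size [126.1 102. ] ang 81.4
```

Call:
play_rows(deltas=[[-0.05, 0.01, -0.9, 0, 0, 0, 0.4], [0, 0, -0.9, 0, 0, 0, 0.4], [0, 0, -0.8, 0, 0, 0, 0.4], [0, 0, 0, 0, 0, 0, 0.4], [-0.034, -0.197, 0, 0, 0, 0, 0.4], [-0.034, -0.197, 0, 0, 0, 0, 0.4], [-0.02, -0.118, 0, 0, 0, 0, 0.4], [0, 0, 0, 0, 0, 0, 0.4]])

```text
time_s: 5.47
eef_pos: [602.8, 313.0, 20.0]
ee_rot: [0.001, 0.766, 0.643, 0.002]
force: [-0.4, 0.4, 0.3]
grip_width: 0.699
```

Call:
play_rows(deltas=[[-0.017, -0.0985, 0, 0, 0, 0, 0.4], [-0.017, -0.0985, 0, 0, 0, 0, 0.4], [-0.017, -0.0985, 0, 0, 0, 0, 0.4], [-0.017, -0.0985, 0, 0, 0, 0, 0.4], [-0.017, -0.0985, 0, 0, 0, 0, 0.4], [0, 0, 0, 0, 0, 0, 0.4]])

```text
time_s: 5.97
eef_pos: [599.1, 294.5, 19.0]
ee_rot: [0.0, 0.766, 0.643, 0.002]
force: [1.0, 3.6, 3.7]
grip_width: 0.702
```

```bash
python3 -c "
from fit import *
import fit
fit.EX=False
rep('5')
a=cv2.imread('pics/side5.png')[70:260,150:350]; b=cv2.imread('pics/scene5.png')[70:260,170:370]
cv2.imwrite('pics/c5.png',cv2.resize(np.hstack([a,b]),(800,380),interpolation=cv2.INTER_CUBIC))"
```

```text
t 5.9667 eef [599.1 294.5  19. ] a,b -326.3 4.0 F [1.  3.6 3.7]
scene a,b -264.7 3.4 size [145.8 101.6] ang 80.8
side a,b -263.0 2.8 size [144.2 100.6] ang 79.3
```

View pics/c5.png

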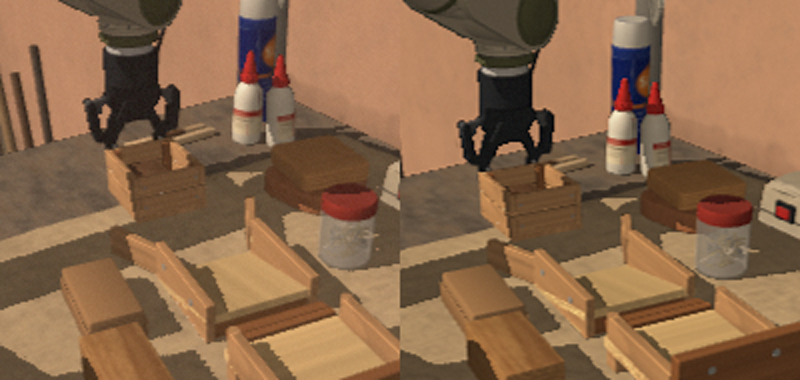

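Call:
play_rows(deltas=[[-0.03, -0.147, 0, 0, 0, 0, 0.4], [-0.03, -0.147, 0, 0, 0, 0, 0.4], [-0.03, -0.147, 0, 0, 0, 0, 0.4], [-0.03, -0.147, 0, 0, 0, 0, 0.4], [-0.03, -0.147, 0, 0, 0, 0, 0.4], [-0.03, -0.147, 0, 0, 0, 0, 0.4], [-0.03, -0.147, 0, 0, 0, 0, 0.4], [-0.03, -0.147, 0, 0, 0, 0, 0.4]])

```text
time_s: 6.73
eef_pos: [589.2, 247.7, 18.2]
ee_rot: [0.0, 0.765, 0.644, 0.001]
force: [0.4, 6.1, 4.7]
grip_width: 0.7
```

Call:
play_rows(deltas=[[-0.03, -0.147, 0, 0, 0, 0, 0.4], [-0.03, -0.147, 0, 0, 0, 0, 0.4], [-0.03, -0.147, 0, 0, 0, 0, 0.4], [-0.03, -0.147, 0, 0, 0, 0, 0.4], [-0.03, -0.147, 0, 0, 0, 0, 0.4], [-0.03, -0.147, 0, 0, 0, 0, 0.4], [-0.03, -0.147, 0, 0, 0, 0, 0.4], [-0.03, -0.147, 0, 0, 0, 0, 0.4]])

```text
time_s: 7.4
eef_pos: [579.7, 200.6, 18.2]
ee_rot: [0.0, 0.765, 0.644, 0.001]
force: [1.8, 5.2, 5.8]
grip_width: 0.698
```

```bash
python3 -c "
from fit import *
import fit
fit.EX=False
rep('6')
for n in('scene6','side6'):
    Q=cloud(n).reshape(-1,3); a=(Q[:,:2]-o)@d; b=(Q[:,:2]-o)@l; m=(Q[:,2]>56)&(Q[:,2]<66)&(a>-180)&(a<-80)&(abs(b)<80)
    print(np.percentile(a[m],99)); 
    for x in(-160,-140,-120,-100): k=m&(abs(a-x)<10); print(x,k.sum(),np.percentile(b[k],[1,99]).round(1) if k.sum() else '')
"
```

```text
t 7.4 eef [579.7 200.6  18.2] a,b -230.5 1.0 F [1.8 5.2 5.8]
scene a,b -168.2 2.4 size [144.2 101.9] ang 80.1
side a,b -169.5 0.3 size [147.5 100.1] ang 80.2
-96.35550607496674
-160 31 [-47.9  52.9]
-140 35 [-48.3  51.2]
-120 37 [-48.4  50.9]
-100 135 [-47.8  51.2]
-96.08054600358277
-160 33 [-49.   49.2]
-140 40 [-49.6  48.7]
-120 47 [-49.6  49.6]
-100 169 [-48.6  49.7]
```

Centred and aligned, but upward force suggests the knuckles are near the rim. I'll back off slightly, raise, and tilt the tool so the fingertips lead.

Call:
play_rows(deltas=[[0.03, 0.172, 0, 0, 0, 0, 0.4], [0.03, 0.172, 0.1, 0, 0, 0, 0.4], [0, 0, 0.1, -0.71, 0.124, 0, 0.4], [0, 0, 0.05, -0.71, 0.124, 0, 0.4], [0, 0, 0, -0.71, 0.124, 0, 0.4], [0, 0, 0, 0, 0, 0, 0.4]])

```text
time_s: 8.0
eef_pos: [581.1, 216.1, 26.8]
ee_rot: [0.074, 0.76, 0.64, -0.088]
force: [0.1, 0.0, -0.1]
grip_width: 0.701
```

Call:
play_rows(deltas=[[-0.017, -0.0985, 0, 0, 0, 0, 0.4], [-0.017, -0.0985, 0, 0, 0, 0, 0.4], [-0.017, -0.0985, 0, 0, 0, 0, 0.4], [-0.017, -0.0985, 0, 0, 0, 0, 0.4], [-0.017, -0.0985, 0, 0, 0, 0, 0.4], [-0.017, -0.0985, 0, 0, 0, 0, 0.4]])

```text
time_s: 8.5
eef_pos: [577.5, 189.8, 27.4]
ee_rot: [0.072, 0.761, 0.639, -0.086]
force: [1.0, 3.9, -1.9]
grip_width: 0.7
```

Call:
play_rows(deltas=[[-0.026, -0.148, 0, 0, 0, 0, 0.4], [-0.026, -0.148, 0, 0, 0, 0, 0.4], [-0.026, -0.148, 0, 0, 0, 0, 0.4], [-0.026, -0.148, 0, 0, 0, 0, 0.4], [-0.026, -0.148, 0, 0, 0, 0, 0.4], [-0.026, -0.148, 0, 0, 0, 0, 0.4], [-0.026, -0.148, 0, 0, 0, 0, 0.4], [-0.026, -0.148, 0, 0, 0, 0, 0.4]])

```text
time_s: 9.17
eef_pos: [569.0, 142.3, 27.3]
ee_rot: [0.073, 0.761, 0.639, -0.087]
force: [0.0, 2.3, -1.0]
grip_width: 0.702
```

Call:
play_rows(deltas=[[-0.026, -0.148, 0, 0, 0, 0, 0.4], [-0.026, -0.148, 0, 0, 0, 0, 0.4], [-0.026, -0.148, 0, 0, 0, 0, 0.4], [-0.026, -0.148, 0, 0, 0, 0, 0.4], [-0.026, -0.148, 0, 0, 0, 0, 0.4], [-0.026, -0.148, 0, 0, 0, 0, 0.4], [-0.026, -0.148, 0, 0, 0, 0, 0.4], [-0.026, -0.148, 0, 0, 0, 0, 0.4]])

```text
time_s: 9.83
eef_pos: [560.6, 94.9, 27.2]
ee_rot: [0.073, 0.761, 0.639, -0.087]
force: [1.2, 1.9, -1.3]
grip_width: 0.7
```

```bash
python3 -c "
from fit import *
import fit
fit.EX=False
rep('7')
a=cv2.imread('pics/side7.png')[70:260,150:350]; b=cv2.imread('pics/scene7.png')[70:260,170:370]
cv2.imwrite('pics/c7.png',cv2.resize(np.hstack([a,b]),(800,380),interpolation=cv2.INTER_CUBIC))"
```

```text
t 9.8333 eef [560.6  94.9  27.2] a,b -123.1 0.4 F [ 1.2  1.9 -1.3]
scene a,b -117.5 -3.0 size [ 56.7 102.1] ang 89.8
side a,b -115.6 -2.9 size [ 53.1 102. ] ang 88.5
```

View pics/c7.png

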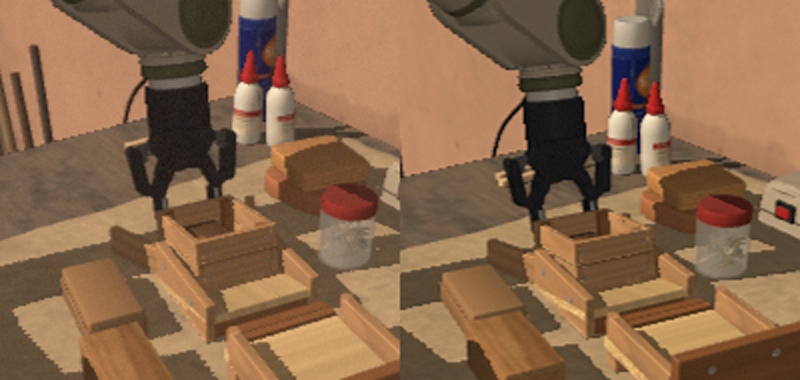

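Call:
play_rows(deltas=[[-0.026, -0.148, 0.01, 0, 0, 0, 0.4], [-0.026, -0.148, 0.01, 0, 0, 0, 0.4], [-0.026, -0.148, 0.01, 0, 0, 0, 0.4], [-0.026, -0.148, 0.02, 0, 0, 0, 0.4], [-0.026, -0.148, 0.02, 0, 0, 0, 0.4], [-0.026, -0.148, 0.02, 0, 0, 0, 0.4], [-0.026, -0.148, 0.02, 0, 0, 0, 0.4], [-0.026, -0.148, 0.02, 0, 0, 0, 0.4]])

```text
time_s: 10.6
eef_pos: [552.7, 47.7, 33.0]
ee_rot: [0.073, 0.761, 0.639, -0.086]
force: [-0.1, 3.1, 1.5]
grip_width: 0.7
```

Call:
play_rows(deltas=[[-0.026, -0.148, 0.035, 0, 0, 0, 0.4], [-0.026, -0.148, 0.035, 0, 0, 0, 0.4], [-0.026, -0.148, 0.035, 0, 0, 0, 0.4], [-0.026, -0.148, 0.035, 0, 0, 0, 0.4], [-0.026, -0.148, 0.035, 0, 0, 0, 0.4], [-0.026, -0.148, 0.035, 0, 0, 0, 0.4], [-0.026, -0.148, 0.035, 0, 0, 0, 0.4], [-0.026, -0.148, 0.035, 0, 0, 0, 0.4]])

```text
time_s: 11.27
eef_pos: [544.0, 0.2, 43.8]
ee_rot: [0.073, 0.761, 0.639, -0.087]
force: [0.8, 3.4, 1.4]
grip_width: 0.702
```

Call:
play_rows(deltas=[[-0.02, -0.12, 0.028, 0, 0, 0, 0.4], [-0.02, -0.12, 0.028, 0, 0, 0, 0.4], [-0.02, -0.12, 0.028, 0, 0, 0, 0.4], [-0.02, -0.12, 0.028, 0, 0, 0, 0.4], [-0.02, -0.12, 0.028, 0, 0, 0, 0.4], [-0.02, -0.12, 0.028, 0, 0, 0, 0.4]])

```text
time_s: 11.77
eef_pos: [539.2, -28.5, 50.5]
ee_rot: [0.073, 0.761, 0.639, -0.087]
force: [0.4, 1.0, -0.2]
grip_width: 0.697
```

Call:
play_rows(deltas=[[-0.02, -0.12, 0.028, 0, 0, 0, 0.4], [-0.02, -0.12, 0.028, 0, 0, 0, 0.4], [-0.02, -0.12, 0.028, 0, 0, 0, 0.4], [-0.02, -0.12, 0.028, 0, 0, 0, 0.4], [-0.02, -0.12, 0.028, 0, 0, 0, 0.4], [-0.02, -0.12, 0.028, 0, 0, 0, 0.4]])

```text
time_s: 12.27
eef_pos: [534.5, -57.3, 57.3]
ee_rot: [0.073, 0.761, 0.639, -0.087]
force: [-0.0, 1.1, -0.3]
grip_width: 0.7
```

```bash
python3 -c "
from fit import *
import fit
fit.EX=False
rep('8')
a=cv2.imread('pics/side8.png')[90:280,150:350]; b=cv2.imread('pics/scene8.png')[90:280,170:370]
cv2.imwrite('pics/c8.png',cv2.resize(np.hstack([a,b]),(800,380),interpolation=cv2.INTER_CUBIC))"
```

```text
t 12.2667 eef [534.5 -57.3  57.3] a,b 31.3 0.9 F [-0.   1.1 -0.3]
scene a,b 66.8 -535.5 size [0. 0.] ang 0.0
side a,b 66.8 -535.5 size [0. 0.] ang 0.0
```

View pics/c8.png

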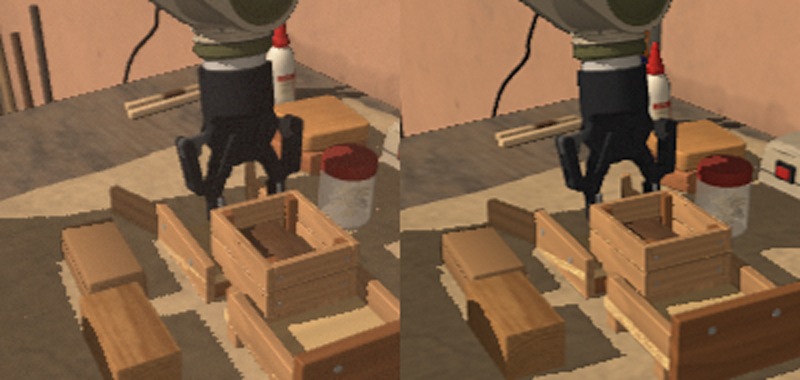

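Call:
play_rows(deltas=[[-0.02, -0.12, 0.02, 0, 0, 0, 0.4], [-0.02, -0.12, 0.02, 0, 0, 0, 0.4], [-0.02, -0.12, 0.02, 0, 0, 0, 0.4], [-0.02, -0.12, 0.02, 0, 0, 0, 0.4], [-0.02, -0.12, 0, 0, 0, 0, 0.4]])

```text
time_s: 12.78
eef_pos: [530.6, -81.3, 60.6]
ee_rot: [0.073, 0.761, 0.639, -0.086]
force: [0.8, 1.3, 0.4]
grip_width: 0.7
```

Call:
play_rows(deltas=[[-0.017, -0.0985, 0, 0, 0, 0, 0.4], [-0.017, -0.0985, 0, 0, 0, 0, 0.4], [-0.017, -0.0985, 0, 0, 0, 0, 0.4], [-0.017, -0.0985, 0, 0, 0, 0, 0.4], [-0.017, -0.0985, 0, 0, 0, 0, 0.4], [0, 0, 0, 0, 0, 0, 0.4]])

```text
time_s: 13.28
eef_pos: [527.1, -101.3, 60.4]
ee_rot: [0.073, 0.761, 0.639, -0.087]
force: [0.3, 0.1, 1.0]
grip_width: 0.695
```

```bash
cat > rim.py <<'E'
from fit import *
def rim(tag):
    s=sensors.sense(); e=np.array(s['eef_pos']); print('t',s['time_s'],'eef',e.round(1),'a,b',((e[:2]-o)@d).round(1),((e[:2]-o)@l).round(1),'F',np.round(s['force'],1))
    for n in('scene','side'):
        Q=snap(n,n+tag).reshape(-1,3); a=(Q[:,:2]-o)@d; b=(Q[:,:2]-o)@l; z=Q[:,2]
        m=(z>84)&(z<112)&(a>20)&(a<270)&(abs(b)<56)
        f=np.percentile(a[m],99.5); print(n,m.sum(),'front',f.round(1),'b',np.percentile(b[m],[1,99]).round(1))
        print('  rim z',[(x,np.percentile(z[m&(abs(a-x)<5)],90).round(1)) for x in range(60,250,12) if (m&(abs(a-x)<5)).sum()>3])
        for lo in(-45,-20,5,30):
            k=m&(b>lo)&(b<lo+20); print('  front a @b',lo+10,np.percentile(a[k],99).round(1))
E
python3 -c "
from rim import *
rim('9')"
```

```text
t 13.2833 eef [ 527.1 -101.3   60.4] a,b 75.9 1.1 F [0.3 0.1 1. ]
scene 1293 front 207.5 b [-48.2  51.7]
  rim z [(60, np.float64(109.5)), (72, np.float64(110.2)), (84, np.float64(100.3)), (96, np.float64(99.4)), (108, np.float64(98.5)), (120, np.float64(98.4)), (132, np.float64(97.4)), (144, np.float64(96.7)), (156, np.float64(96.0)), (168, np.float64(95.1)), (180, np.float64(94.9)), (192, np.float64(93.7)), (204, np.float64(93.3))]
  front a @b -35 207.2
  front a @b -10 207.2
  front a @b 15 207.4
  front a @b 40 206.9
side 1579 front 208.0 b [-49.  51.]
  rim z [(60, np.float64(109.9)), (72, np.float64(110.1)), (84, np.float64(101.1)), (96, np.float64(100.8)), (108, np.float64(100.1)), (120, np.float64(99.3)), (132, np.float64(98.6)), (144, np.float64(97.8)), (156, np.float64(97.6)), (168, np.float64(96.6)), (180, np.float64(95.9)), (192, np.float64(95.4)), (204, np.float64(94.5))]
  front a @b -35 207.8
  front a @b -10 208.1
  front a @b 15 207.7
  front a @b 40 207.3
```

Call:
play_rows(deltas=[[-0.013, -0.074, 0, 0, 0, 0, 0.4], [-0.013, -0.074, 0, 0, 0, 0, 0.4], [-0.013, -0.074, 0, 0, 0, 0, 0.4], [-0.013, -0.074, 0, 0, 0, 0, 0.4], [-0.013, -0.074, 0, 0, 0, 0, 0.4], [-0.013, -0.074, 0, 0, 0, 0, 0.4], [-0.013, -0.074, 0, 0, 0, 0, 0.4], [-0.006, -0.037, 0, 0, 0, 0, 0.4]])

```text
time_s: 14.05
eef_pos: [523.2, -123.1, 60.3]
ee_rot: [0.073, 0.761, 0.639, -0.087]
force: [0.9, 1.5, -0.9]
grip_width: 0.701
```

Call:
play_rows(deltas=[[-0.006, -0.037, 0, 0, 0, 0, 0.4], [-0.006, -0.037, 0, 0, 0, 0, 0.4], [-0.003, -0.018, 0, 0, 0, 0, 0.4], [0, 0, 0, 0, 0, 0, 0.4]])

```text
time_s: 14.38
eef_pos: [522.7, -126.5, 60.4]
ee_rot: [0.073, 0.761, 0.639, -0.087]
force: [0.4, 0.5, 0.3]
grip_width: 0.701
```

```bash
python3 -c "
from rim import *
rim('10')"
```

```text
t 14.3833 eef [ 522.7 -126.5   60.4] a,b 101.5 1.2 F [0.4 0.5 0.3]
scene 1326 front 233.0 b [-48.3  51.3]
  rim z [(84, np.float64(110.2)), (96, np.float64(109.6)), (108, np.float64(103.8)), (120, np.float64(98.2)), (132, np.float64(97.5)), (144, np.float64(96.9)), (156, np.float64(96.3)), (168, np.float64(96.0)), (180, np.float64(95.2)), (192, np.float64(94.9)), (204, np.float64(94.3)), (216, np.float64(94.0)), (228, np.float64(93.2))]
  front a @b -35 231.6
  front a @b -10 232.5
  front a @b 15 232.6
  front a @b 40 233.1
side 1641 front 232.5 b [-48.9  50.4]
  rim z [(84, np.float64(110.9)), (96, np.float64(109.9)), (108, np.float64(109.6)), (120, np.float64(99.4)), (132, np.float64(98.6)), (144, np.float64(98.2)), (156, np.float64(97.8)), (168, np.float64(97.4)), (180, np.float64(96.6)), (192, np.float64(96.6)), (204, np.float64(95.9)), (216, np.float64(95.0)), (228, np.float64(94.4))]
  front a @b -35 232.4
  front a @b -10 232.5
  front a @b 15 232.6
  front a @b 40 231.9
```

Call:
play_rows(deltas=[[-0.006, -0.035, 0, 0, 0, 0, 0.4], [-0.005, -0.025, 0, 0, 0, 0, 0.4], [-0.005, -0.025, 0, 0, 0, 0, 0.4], [-0.005, -0.025, 0, 0, 0, 0, 0.4], [-0.005, -0.025, 0, 0, 0, 0, 0.4], [-0.003, -0.02, 0, 0, 0, 0, 0.4], [0, 0, 0, 0, 0, 0, 0.4]])

```text
time_s: 15.07
eef_pos: [521.4, -132.7, 60.3]
ee_rot: [0.073, 0.761, 0.639, -0.087]
force: [1.0, -0.5, -0.6]
grip_width: 0.701
```

```bash
python3 -c "
from rim import *
rim('11')"
```

```text
t 15.0667 eef [ 521.4 -132.7   60.3] a,b 107.9 1.0 F [ 1.  -0.5 -0.6]
scene 1343 front 239.4 b [-48.5  51.4]
  rim z [(84, np.float64(111.6)), (96, np.float64(108.1)), (108, np.float64(109.8)), (120, np.float64(97.9)), (132, np.float64(97.2)), (144, np.float64(96.8)), (156, np.float64(96.9)), (168, np.float64(96.4)), (180, np.float64(95.8)), (192, np.float64(95.1)), (204, np.float64(94.5)), (216, np.float64(94.1)), (228, np.float64(93.6)), (240, np.float64(92.7))]
  front a @b -35 238.6
  front a @b -10 239.1
  front a @b 15 239.2
  front a @b 40 238.2
side 1642 front 238.9 b [-49.1  50.5]
  rim z [(84, np.float64(111.0)), (96, np.float64(108.0)), (108, np.float64(110.2)), (120, np.float64(99.7)), (132, np.float64(98.5)), (144, np.float64(97.9)), (156, np.float64(98.1)), (168, np.float64(97.6)), (180, np.float64(96.7)), (192, np.float64(96.6)), (204, np.float64(96.0)), (216, np.float64(95.4)), (228, np.float64(94.8)), (240, np.float64(94.3))]
  front a @b -35 238.6
  front a @b -10 239.0
  front a @b 15 238.7
  front a @b 40 238.6
```

Call:
play_rows(deltas=[[-0.004, -0.022, 0, 0, 0, 0, 0.4], [-0.004, -0.022, 0, 0, 0, 0, 0.4], [-0.003, -0.018, 0, 0, 0, 0, 0.4], [0, 0, 0, 0, 0, 0, 0.4]])

```text
time_s: 15.5
eef_pos: [521.1, -135.1, 60.3]
ee_rot: [0.073, 0.761, 0.639, -0.087]
force: [1.0, 0.1, -0.3]
grip_width: 0.698
```

```bash
python3 -c "
from rim import *
rim('12')"|grep -v @b
```

```text
t 15.5 eef [ 521.1 -135.1   60.3] a,b 110.3 1.0 F [ 1.   0.1 -0.3]
scene 1342 front 241.3 b [-48.4  51. ]
  rim z [(96, np.float64(107.8)), (108, np.float64(110.8)), (120, np.float64(98.2)), (132, np.float64(97.7)), (144, np.float64(96.9)), (156, np.float64(96.7)), (168, np.float64(96.5)), (180, np.float64(95.7)), (192, np.float64(95.4)), (204, np.float64(94.8)), (216, np.float64(94.4)), (228, np.float64(93.6)), (240, np.float64(93.2))]
side 1641 front 241.2 b [-49.2  50.3]
  rim z [(96, np.float64(110.0)), (108, np.float64(110.0)), (120, np.float64(99.7)), (132, np.float64(98.7)), (144, np.float64(98.7)), (156, np.float64(97.9)), (168, np.float64(97.6)), (180, np.float64(96.8)), (192, np.float64(96.3)), (204, np.float64(95.9)), (216, np.float64(95.9)), (228, np.float64(95.0)), (240, np.float64(94.6))]
```

Call:
play_rows(deltas=[[-0.003, -0.018, 0, 0, 0, 0, 0.4], [-0.003, -0.018, 0, 0, 0, 0, 0.4], [0, 0, 0, 0, 0, 0, 0.4]])

```text
time_s: 15.85
eef_pos: [520.8, -136.5, 60.3]
ee_rot: [0.073, 0.761, 0.639, -0.087]
force: [0.0, 1.2, 0.1]
grip_width: 0.699
```

```bash
python3 -c "
from rim import *
rim('13')"|grep -v @b
```

```text
t 15.85 eef [ 520.8 -136.5   60.3] a,b 111.7 1.0 F [0.  1.2 0.1]
scene 1223 front 241.8 b [-48.5  51.2]
  rim z [(96, np.float64(108.5)), (108, np.float64(110.4)), (120, np.float64(93.4)), (132, np.float64(93.0)), (144, np.float64(93.5)), (156, np.float64(93.1)), (168, np.float64(93.0)), (180, np.float64(93.1)), (192, np.float64(93.4)), (204, np.float64(93.5)), (216, np.float64(93.1)), (228, np.float64(93.2)), (240, np.float64(93.2))]
side 1527 front 242.0 b [-49.   50.2]
  rim z [(96, np.float64(109.3)), (108, np.float64(109.6)), (120, np.float64(95.3)), (132, np.float64(94.3)), (144, np.float64(94.5)), (156, np.float64(94.5)), (168, np.float64(94.5)), (180, np.float64(94.4)), (192, np.float64(94.6)), (204, np.float64(94.3)), (216, np.float64(94.4)), (228, np.float64(94.2)), (240, np.float64(94.6))]
```

The crate has dropped and sits level. Now I'll retreat straight back and up.

Call:
play_rows(deltas=[[0.009, 0.05, 0, 0, 0, 0, 0.4], [0.05, 0.295, 0, 0, 0, 0, 0.4], [0.1, 0.6, 0.1, 0, 0, 0, 0.4], [0.1, 0.6, 0.5, 0, 0, 0, 0.4], [0, 0.4, 0.8, 0, 0, 0, 0.4], [0, 0.4, 0.8, 0, 0, 0, 0.4], [0, 0, 0.8, 0, 0, 0, 0.4], [0, 0, 0, 0, 0, 0, 0.4]])

```text
time_s: 16.62
eef_pos: [533.6, -41.4, 186.6]
ee_rot: [0.077, 0.76, 0.64, -0.083]
force: [0.5, -0.3, 0.7]
grip_width: 0.7
```

```bash
python3 -c "
from rim import *
rim('14')
a=cv2.imread('pics/side14.png')[90:280,150:350]; b=cv2.imread('pics/scene14.png')[90:280,170:370]
cv2.imwrite('pics/c14.png',cv2.resize(np.hstack([a,b]),(800,380),interpolation=cv2.INTER_CUBIC))
P0,P1=cloud('side0'),cloud('side14')
for nm,b in(('jar',(640,730,-90,10,80,92)),('offcut',(330,400,-190,-40,44,56)),('sand',(350,440,-45,90,31,41))):
    for P in(P0,P1):
        Q=P.reshape(-1,3); m=np.all([(Q[:,i]>b[2*i])&(Q[:,i]<b[2*i+1]) for i in range(3)],0); print(nm,m.sum(),Q[m].mean(0).round(1))
"|grep -v @b
```

```text
t 16.6167 eef [533.6 -41.4 186.6] a,b 15.8 -2.7 F [ 0.5 -0.3  0.7]
scene 1005 front 241.8 b [-48.6  51. ]
  rim z [(120, np.float64(93.1)), (132, np.float64(93.1)), (144, np.float64(93.4)), (156, np.float64(93.4)), (168, np.float64(93.4)), (180, np.float64(93.2)), (192, np.float64(93.4)), (204, np.float64(93.0)), (216, np.float64(93.0)), (228, np.float64(93.1)), (240, np.float64(93.1))]
side 1287 front 242.0 b [-49.2  50.5]
  rim z [(120, np.float64(94.6)), (132, np.float64(94.1)), (144, np.float64(94.4)), (156, np.float64(94.6)), (168, np.float64(94.2)), (180, np.float64(94.8)), (192, np.float64(94.6)), (204, np.float64(94.6)), (216, np.float64(94.6)), (228, np.float64(94.3)), (240, np.float64(94.5))]
jar 347 [690.4 -46.7  86.3]
jar 350 [690.1 -46.8  86.3]
offcut 1206 [ 355.4 -117.3   50.6]
offcut 1205 [ 355.5 -117.3   50.5]
sand 903 [394.4  15.9  36.9]
sand 896 [394.5  16.3  36.9]
```

View pics/c14.png

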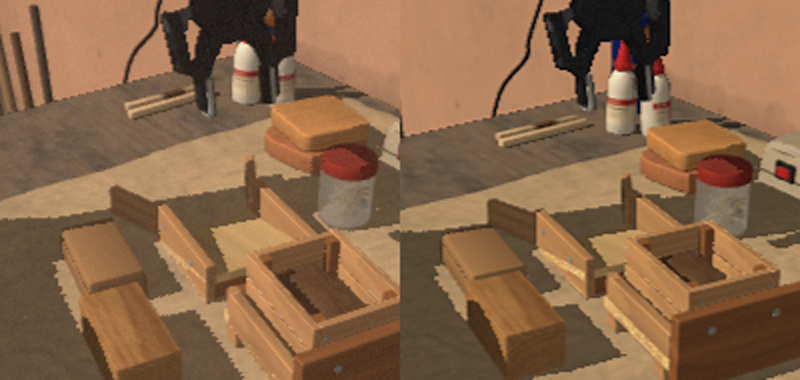

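The picture shows the crate level on the landing, behind the lip and just short of the stop. The jar, offcut and sanding block are unmoved and the gripper is clear.

```bash
python3 -c "
from rig import order
print(order.finish_job())"
```

```text
the job is handed in; nothing more can be done
None
```

The crate is on the landing, with its back edge dropped behind the lip, and the job was handed in at about 16.6 s.

I nudged the crate sideways into line, then pushed it from behind with two open fingertips up the slope. The last few millimetres went in steps of 1 to 2 mm until the back edge dropped. I then backed the gripper off and lifted it clear.

- **Crate position:** its rim is level to within about 1 mm all round. Its front is roughly 2.5 to 3 mm short of the end stop, so it never touched it. It did not move when I let go.
- **Neighbours:** the jar, the offcut block and the sanding block are where they started, to within 0.5 mm. That was measured from the side camera only.
- **Forces:** every reading I took while pushing was under 10 N. I read the force only at the end of each move, so brief peaks in between were not seen.
- **Off plan:** on the first sideways nudge a finger knuckle pressed on the crate's rim with about 8 N upward on the tool. I backed off and pushed from higher up. When I started pushing from behind there was again about 4 to 6 N upward. I raised and tilted the tool, and it went away.

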